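Rock a seized measuring bob out of its thermostat block

TASK

First switch the heater off: push the yellow-tipped toggle on the control box fully over, away from the robot. Then free the red-headed steel bob jammed in the thermostat block by rocking it by its head towards one orange jaw and then the other, until both jaws have been worked back, before lifting it out; keep the gripper itself off the block and jaws. Stand the bob upright on the white top of the cooling plate, and leave the other things on the bench where they are.

Things in the scene. Friction and masses are not known exactly. Their poses are not given: they have to be found in the camera images.
- block: Fixed grey thermostat block, 84 mm (its x) by 120 mm (its y), 62 mm high over the steel guide rails on its top; origin at the centre of its underside on the bench; yaw up to 0.4 rad either way. Two orange jaws with black rubber faces, 29 mm wide, lie between the rails, 52 to 62 mm above the bench, and close on the bob's shaft from the block's +y and -y.
- block_well (a point): Centre of the floor of the block's well, 12 mm above the bench, where the bob stands at the start. The well is a slot open at the top: 30 mm wide in the block's x all the way up; in its y 30 mm wide for the first 7 mm above the floor, 48 mm wide above. So the bob can lean only along the block's y.
- jaw_left (a joint): How far (m) the jaw on the block's +y side is pushed back along +y; 0 to 0.0015 at the start, stop at 0.009; at 0 its rubber face is 8.3 mm from the block's centre line. A stiff dry slide without a spring: about 9 N moves it and it stays where it is left.
- jaw_right (a joint): The same for the jaw on the -y side, moving back along -y. The bob's 28 mm body passes up between the jaws only when both are pushed back, 11.5 mm or more together (6.5 mm or more each is comfortable, with the bob upright). Pulling straight up does not open them: the body's flat top comes up flat against their undersides.
- bob: Loose steel measuring bob, about 0.16 kg, round, upright in the well; origin at the centre of its foot, z along its axis to the head. Foot 18 mm in diameter, widening to the 28 mm body at 6 mm; body up to 32 mm with a flat top; 16 mm shaft from 32 to 66 mm; red head from 66 to 92 mm. The jaws meet the shaft 40 to 50 mm above the foot.
- bob_head (a point): Centre of the bob's red cylindrical head (28 mm in diameter, 26 mm high), 79 mm above its foot: grip here. Leaning bob and hand together about the foot by 0.12 rad towards a jaw pushes it back about 5 mm, 0.17 rad (head 14 mm aside) about 7 mm, 0.2 rad to its stop. If the hand is not turned too, the bob slips askew in the fingers and may catch the jaws: upright it before lifting.
- control_box: Fixed grey heater control box, 120 mm (its x) by 80 mm (its y) by 45 mm high; origin at the centre of its underside, its x axis roughly away from the robot (yaw up to 0.3 rad either way). On its top a black housing (70 by 50 mm, 25 mm high) holds the toggle, which pivots 67 mm above the bench about the box's y axis. The box and the cooling plate may change sides.
- heater_switch (a joint): Angle (rad) of the toggle: 0 when it leans 0.5 rad towards the box's -x (robot side), heater on, 0 to 0.15 at the start; 1.0 when it leans 0.5 rad towards +x, against its stop, heater off. Light friction (about 1 N at the tip); it stays where it is left.
- heater_switch_tip (a point): Centre of the yellow ball, 26 mm in diameter, at the end of the 60 mm long toggle; about 120 mm above the bench at either end of its travel, 127 mm half-way.
- cooling_plate: Fixed round cooling plate: blue base 112 mm in diameter with a white ceramic top 90 mm in diameter; origin at the centre of its underside on the bench, its flat top 10 mm above that.
- pot0: Bystander: clear sample pot with red lid, 38 mm in diameter, 55 mm high; origin under its centre.
- pot1: Bystander: a second such pot.
- beaker: Bystander: glass beaker, 60 mm in diameter, 75 mm high; origin under its centre.
- canister: Bystander: metal can, 72 mm in diameter, 110 mm high; origin under its centre.
- spatula: Bystander: spatula, 170 mm long, lying on the bench.
Things that resemble listed ones, but are neither listed nor needed, are in the scene too. What is shaped like the control_box but blue, green or purple is not meant.

How it is judged:
By the outcome, as a careful person would: the job done as asked, in the order asked, and still so for the second after the job is handed in, with the robot touching nothing.
It also fails if it takes over 64 s, if anything falls off the work surface, if the arm or the gripper's body presses on something with over 40 N, if the wrist force passes 120 N, or if a joint passes its speed limit or range.

ROBOT

A 6-joint arm with a two-finger parallel gripper is mounted at the origin on the work surface. World frame = base frame: x ahead of the robot, y to its left, z up, the work surface at z = 0. Lengths are in mm, angles in rad, forces in N, time in s.
With the tool pointing down it reaches from about 350 to 875 mm from the base axis. Payload 4.2 kg.
Tool frame: the origin (TCP) lies midway between the tips of the shut fingers; the grasp point (between the pads) lies 19 mm behind it (arm.hold_point_z is the distance from the TCP to the grasp point, in mm); z points along the fingers, y is the line along which they close (so a half turn about z gives the same grasp; the last joint's range is limited). The gripper opens to 85 mm and grips with 20 to 120 N. Pads are 22 mm wide; open, the fingers measure 114 mm over their backs; the gripper's body (76 mm by 85 mm) begins 54 mm behind the grasp point. The pads swing forward as they close: fully open they stand 13 mm farther back than shut.
Start: joints at [1.589, 0.385, 0.008, 0, -1.194, -0.259], TCP at [149.018, 606.954, 231.312] pointing down, gripper open.
Joint ranges: [-3.14, 3.14], [-1.21, 2.06], [-1.07, 1.41], [-3.16, 2.05], [-2.99, -0.16], [-3.1, 3.1]. Speed limits (rad/s): [2.79, 2.79, 3.14, 3.14, 3.14, 3.14].

INTERFACE

Orientations are given as a unit quaternion [x, y, z, w].
In Python, from bench import arm, vision gives the robot as it stands. The module is installed in compiled form; this text tells all that it offers.
- The arm moves only by the tool servo_tool, never from a script. Its argument "plan" is a list of rows, each a list of 7 numbers: the shift along the world's x, y, z each as a share of 300 mm, from -1 to 1, then the turn, a rotation vector about the world's x, y, z each as a share of 2 rad, from -1 to 1, then the opening, from 0 (shut) to 1 (fully open). A call has 1 to 20 rows; each row shifts and turns the commanded pose from where the row before left it; what a row does not reach is not made up. A row lasts 1/8 s, in which the tool goes at most 62.5 mm and 10.7 degrees, less where a joint would pass 70% of its speed; a pose out of reach is approached as far as the arm can. A call with a number of a shift or a turn outside -1 to 1 is refused whole. A call with a gripper value outside its range is refused whole. The fingers move at their own pace and stop on an object; the grip force is fixed at half the most. Time passes only in rows, so rows that do not move let the fingers close. It gives the time, the measured TCP pose, the force, the opening and the grip force at its end, in the units of the state.
- arm.read_state(): the state, without advancing time (a new reading comes with each control period).
- vision.get_image(name): name is "side" or "top" or "wrist"; returns a dict with "image" (384x512x3 uint8, red, green, blue), "z_map" (384x512 float32, mm along the optical axis (not along the pixel's ray), 0 where there is no reading), "K" (3x3 intrinsics, pixels), "world_to_cam" (4x4, takes a point from world to camera coordinates); the wrist camera has in their place "mount" (4x4, takes a point from camera to tool coordinates, whose origin is the TCP and whose axes are the flange's). Camera axes: x right, y down, z forward; pixel columns grow to the right and rows downward; lengths in mm; the calibration is good to about 2 mm. The wrist camera is an equidistant fisheye: a pixel r from the principal point sees the ray r / f radians off the axis. A picture is of the moment at which its call begins: read the wrist's pose just before it.
- arm.job_done(): hands the job in; it is judged then, once.
The state is a dict: "clock": time; "joints": joint angles; "joint_vel": joint speeds; "joint_efforts": joint torques, N m; "position": TCP position; "ee_rot": TCP orientation; "contact_force": force on the tool from outside, world axes, zero at the start; "wrist_torque": the same for the moment, N m; "gripper_width": finger opening in mm; "grasp_force": force on a finger pad.
Only numpy, scipy, OpenCV 4.12 (cv2) and the standard library are available. Lean on these libraries where they do the work, as an engineer would, in place of code of your own. Each camera call takes 0.05 s, during which the arm holds its last target. There are 200 camera calls.

## Working session

There is one attempt and no reset: what is moved stays moved. The work goes in short steps, Python scripts to look and compute and a tool call to move; the robot and the scene stay as the last step left them, time stands still between calls to the robot, and variables do not carry over. Pictures are saved under pics/ and viewed, at most 10 in all, crops included, and the job is handed in when it is done.

Besides the shell and the picture viewer there is one more tool, called after "Call:" by a JSON object that holds its "op" and its "data", one argument or row to a line. servo_tool: Moves the arm, as the interface text tells. Its arguments: {"type":"object","properties":{"plan":{"type":"array"}},"required":["plan"]}

```bash
mkdir -p pics
cat > h.py <<'E'
import numpy as np, cv2
from bench import arm, vision
def grab(n):
    d=vision.get_image(n); np.savez('pics/%s.npz'%n,**{k:v for k,v in d.items()}); return d
def cloud(d):
    K=d['K'];T=np.linalg.inv(d['world_to_cam']);z=d['z_map'].astype(float)
    v,u=np.mgrid[:z.shape[0],:z.shape[1]]
    P=np.stack([(u-K[0,2])/K[0,0]*z,(v-K[1,2])/K[1,1]*z,z,np.ones_like(z)],-1)@T.T
    P[z==0]=np.nan
    return P[...,:3]
E
python3 - <<'E'
from h import *
a=grab('top');b=grab('side')
cv2.imwrite('pics/a.png',cv2.resize(a['image'][...,::-1],(800,600)))
cv2.imwrite('pics/b.png',cv2.resize(b['image'][...,::-1],(800,600)))
for d in(a,b):print(d['K'].round(1).tolist(),np.linalg.inv(d['world_to_cam']).round(2).tolist())
s=arm.read_state();print(s, arm.hold_point_z)
E
```

```text
[[458.2, 0.0, 256.0], [0.0, 458.2, 187.5], [0.0, 0.0, 1.0]] [[0.02, -0.98, 0.19, 330.9], [-1.0, -0.02, -0.01, -100.57], [0.01, -0.19, -0.98, 1333.85], [0.0, 0.0, 0.0, 1.0]]
[[390.3, 0.0, 258.8], [0.0, 390.3, 192.6], [0.0, 0.0, 1.0]] [[-0.96, -0.16, 0.23, 306.01], [-0.28, 0.61, -0.75, 723.63], [-0.02, -0.78, -0.63, 831.12], [0.0, 0.0, 0.0, 1.0]]
{'clock': 0.1, 'joints': array([ 1.58857676e+00,  3.85474306e-01,  6.76155664e-03, -4.41581170e-04,
       -1.19395577e+00, -2.58612123e-01]), 'joint_vel': array([-0.00046251, -0.00220474,  0.00085776,  0.00248294,  0.000511  ,
       -0.00144993]), 'joint_efforts': array([-5.93128352e-04, -3.93316340e+01,  1.88931710e+01,  4.19792667e+00,
       -2.55035207e-03,  3.26094842e-06]), 'position': array([148.91849099, 606.47359808, 230.33283752]), 'ee_rot': array([ 9.92748527e-01, -1.20205843e-01, -7.43116050e-05,  9.55443522e-04]), 'contact_force': array([ 0.56347972,  0.66811599, -0.25010695]), 'wrist_torque': array([-0.03158185,  0.04608166, -0.00834254]), 'grasp_force': 0.0, 'gripper_width': 85.48354985112591} 18.700000000000003
```

View pics/a.png

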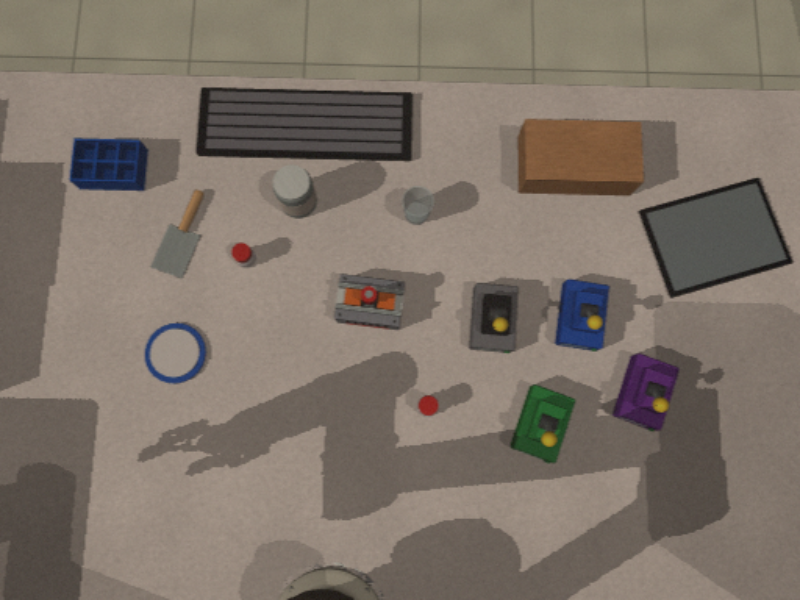

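View pics/b.png

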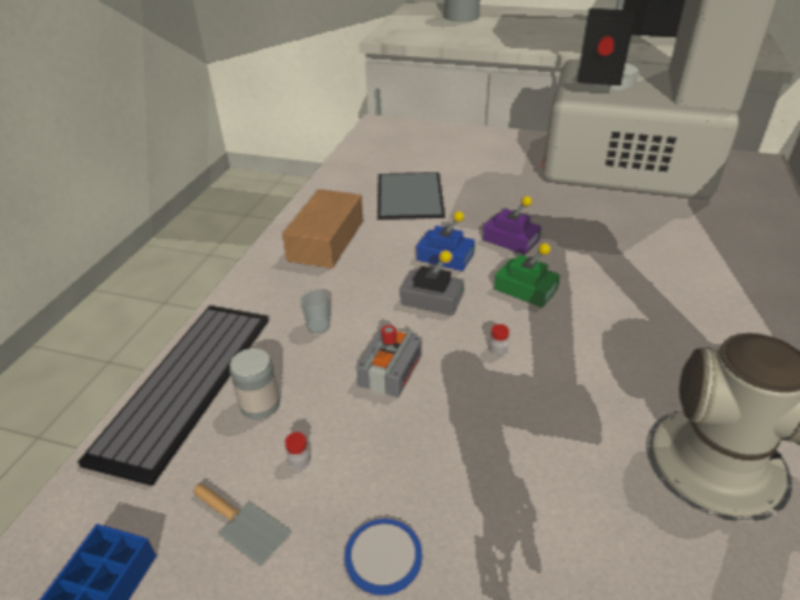

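The top view (800 px scale) shows the grey box at (495,317) with its yellow tip at (500,324), and the block with the red head at (369,295). The plate is at (176,352), the pots at (242,253) and (428,405), the beaker at (418,206) and the can at (294,192). The side view shows the same layout, with the toggle leaning towards the robot.

```bash
cat > m.py <<'E'
from h import *
def ray(d,uv,z):
    K=d['K'];T=np.linalg.inv(d['world_to_cam'])
    r=T[:3,:3]@[(uv[0]-K[0,2])/K[0,0],(uv[1]-K[1,2])/K[1,1],1]; o=T[:3,3]
    return o+r*(z-o[2])/r[2]
def blob(d,m,near=None,amin=8):
    n,l,s,c=cv2.connectedComponentsWithStats(m.astype(np.uint8))
    return [(s[i,4],c[i]) for i in range(1,n) if s[i,4]>=amin]
def masks(d):
    h=cv2.cvtColor(d['image'],cv2.COLOR_RGB2HSV).astype(int);H,S,V=h[...,0],h[...,1],h[...,2]
    return dict(yel=(H>20)&(H<35)&(S>150)&(V>90),red=((H<5)|(H>173))&(S>150)&(V>60),org=(H>6)&(H<15)&(S>190)&(V>90),blue=(H>100)&(H<125)&(S>120))
E
python3 - <<'E'
from m import *
for n in('top','side'):
    d=np.load('pics/%s.npz'%n); d={k:d[k] for k in d}; P=cloud(d); M=masks(d)
    for k,z in(('yel',120),('red',90),('org',62),('blue',10)):
        for a,c in blob(d,M[k]):
            q=P[int(c[1]),int(c[0])]
            print(n,k,a,c.round(1),'ray@',z,ray(d,c,z).round(0)[:2],'cloud',q.round(0))
    if n=='top':
        for nm,(u,v),lo,hi in(('box',(316,203),38,52),('block',(237,193),50,75),('boxall',(316,203),20,200),('blockall',(237,193),20,200)):
            u0,v0=u-30,v-40
            sub=P[v0:v0+80,u0:u0+60];m=((sub[...,2]>lo)&(sub[...,2]<hi)).astype(np.uint8)
            nn,l,s,c=cv2.connectedComponentsWithStats(m); i=1+np.argmax(s[1:,4]); pts=sub[l==i][:,:2].astype(np.float32)
            print(nm,s[i,4],cv2.minAreaRect(pts),np.median(sub[l==i][:,2]))
        v,u=np.mgrid[:384,:512];
        for k,(x,y) in dict(beaker=(267,132),can=(187,122)).items(): print(k,P[y,x])
E
```

```text
top yel 68 [319.7 207.2] ray@ 120 [ 520. -284.] cloud [ 519. -280.  133.]
top yel 62 [380.3 205.7] ray@ 120 [ 528. -447.] cloud [ 528. -443.  132.]
top yel 67 [422.6 258.8] ray@ 120 [ 389. -554.] cloud [ 390. -548.  132.]
top yel 72 [350.8 280.8] ray@ 120 [ 328. -364.] cloud [ 330. -359.  132.]
top red 105 [154.1 161.1] ray@ 90 [645. 173.] cloud [654. 181.  54.]
top red 64 [235.7 188.5] ray@ 90 [572. -56.] cloud [571. -55. 106.]
top red 117 [273.8 259.2] ray@ 90 [ 381. -164.] cloud [ 383. -164.   56.]
top org 78 [225.5 189.7] ray@ 62 [574. -27.] cloud [576. -25.  61.]
top org 55 [247.  193.8] ray@ 62 [563. -88.] cloud [566. -85.  59.]
top blue 1235 [ 67.6 104.8] ray@ 10 [835. 464.] cloud [826. 452.  41.]
top blue 1013 [371.3 200.5] ray@ 10 [ 561. -453.] cloud [ 552. -436.   71.]
top blue 314 [112.9 226.5] ray@ 10 [469. 297.] cloud [469. 298.  15.]
box 689 ((546.93798828125, -287.5372314453125), (80.43761444091797, 120.9205093383789), 86.05663299560547) 45.317773124063706
block 939 ((570.5411987304688, -57.87514877319336), (119.72048950195312, 83.7449722290039), 84.03069305419922) 57.
[... 622 characters left out ...]
3.8] ray@ 120 [ 524. -286.] cloud [ 524. -277.  129.]
side red 108 [387.4  29.1] ray@ 90 [  251. -1923.] cloud [ 274. -873.  384.]
side red 64 [248.5 215.1] ray@ 90 [574. -54.] cloud [571. -41. 102.]
side red 82 [319.6 212.2] ray@ 90 [ 382. -118.] cloud [ 388. -159.   54.]
side red 136 [189.  283.1] ray@ 90 [639. 211.] cloud [654. 187.  56.]
side org 20 [255.4 215.4] ray@ 62 [564. -87.] cloud [566. -90.  61.]
side org 68 [244.7 229. ] ray@ 62 [577. -25.] cloud [579. -25.  62.]
side blue 555 [284.1 158.1] ray@ 10 [ 568. -478.] cloud [ 557. -426.   46.]
side blue 473 [245.2 360. ] ray@ 10 [469. 316.] cloud [470. 317.  11.]
side blue 2216 [ 65.9 362.8] ray@ 10 [847. 428.] cloud [830. 438.  41.]
```

Call:
{"op": "servo_tool", "data": {
  "plan": [
    [0.1,-0.133,0,0,0,0.005,0],
    [0.1,-0.133,0,0,0,0.005,0],
    [0.1,-0.133,0,0,0,0.005,0],
    [0.1,-0.133,0,0,0,0.005,0],
    [0.1,-0.133,0,0,0,0.005,0],
    [0.1,-0.133,0,0,0,0.005,0],
    [0.1,-0.133,0,0,0,0.005,0],
    [0.1,-0.133,0,0,0,0.005,0],
    [0.1,-0.133,0,0,0,0.005,0],
    [0.1,-0.133,0,0,0,0.005,0],
    [0.05,-0.15,0,0,0,0.005,0],
    [0.05,-0.15,0,0,0,0.005,0],
    [0.05,-0.15,0,0,0,0.005,0],
    [0.05,-0.15,0,0,0,0.005,0],
    [0.05,-0.15,0,0,0,0.005,0],
    [0.05,-0.15,0,0,0,0.005,0],
    [0,0,0,0,0,0.005,0],
    [0,0,0,0,0,0,0]
  ]
}}

```text
clock: 2.35
position: [538.6, -62.0, 230.8]
ee_rot: [0.999, -0.036, -0.001, -0.0]
contact_force: [-0.4, -0.2, 0.1]
gripper_width: -0.2
grasp_force: 0.0
```

Run:
```python
from m import *
s=arm.read_state();d=grab('wrist')
np.savez('pics/ws.npz',p=s['position'],q=s['ee_rot'])
print(s['position'],s['ee_rot'],s['clock'],d['K'].tolist(),d['mount'].round(3).tolist())
cv2.imwrite('pics/w.png',cv2.resize(d['image'][...,::-1],(800,600)))
d=np.load('pics/side.npz');d={k:d[k] for k in d}
for n,box in(('side',(210,325,290,384)),('top',(85,200,140,255))):
    d=np.load('pics/%s.npz'%n);d={k:d[k] for k in d};P=cloud(d)
    m=masks(d)['blue'];m[:, :box[0]]=0;m[:,box[2]:]=0;m[:box[1]]=0;m[box[3]:]=0
    c=np.argwhere(m)[:,::-1].astype(np.float32);h=cv2.convexHull(c);e=cv2.fitEllipse(h)
    print(n,e,ray(d,e[0],10))
```

```text
[538.59418655 -62.02889048 230.78868436] [ 9.99360451e-01 -3.57540104e-02 -5.78350652e-04 -7.64574909e-05] 2.35 [[297.3186396354542, 0.0, 251.0824228010147], [0.0, 297.3186396354542, 198.06072780146982], [0.0, 0.0, 1.0]] [[-0.001, -0.965, -0.264, 67.171], [1.0, -0.0, -0.001, -0.105], [0.001, -0.264, 0.965, -142.107], [0.0, 0.0, 0.0, 1.0]]
side ((244.90231323242188, 355.8759460449219), (47.2157096862793, 48.77622985839844), 56.34117126464844) [472.95325009 307.10949445  10.        ]
top ((111.7557144165039, 225.6148681640625), (36.7282600402832, 38.775203704833984), 51.531883239746094) [470.9691707  300.63916222  10.        ]
```

View pics/w.png

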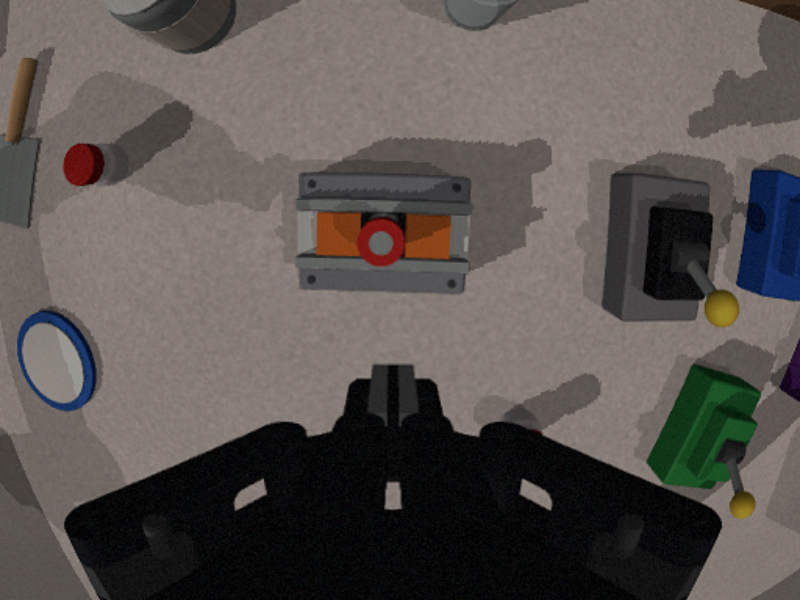

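The wrist view shows the head at (381,242), the orange jaws at (340,235) and (430,237), and the block between (299,173) and (470,293). The yellow tip is at (722,309).

```bash
cat >> m.py <<'E'
from scipy.spatial.transform import Rotation as R
def wray(d,s,uv,z):
    K=d['K'];uv=np.atleast_2d(uv).astype(float);x=(uv[:,0]-K[0,2])/K[0,0];y=(uv[:,1]-K[1,2])/K[1,1];t=np.hypot(x,y)+1e-9
    r=np.stack([np.sin(t)*x/t,np.sin(t)*y/t,np.cos(t)],1)
    W=R.from_quat(s['q']).as_matrix();M=d['mount'];o=s['p']+W@M[:3,3]
    r=r@(W@M[:3,:3]).T
    return o+r*((z-o[2])/r[:,2])[:,None]
E
python3 - <<'E'
from m import *
d=np.load('pics/wrist.npz');d={k:d[k] for k in d};s=np.load('pics/ws.npz')
M=masks(d)
r=M['red'];r[:, :220]=0;r[:,270:]=0;r[:130]=0;r[180:]=0
h=cv2.convexHull(np.argwhere(r)[:,::-1].astype(np.int32));c,rad=cv2.minEnclosingCircle(h)
print('head',c,rad,wray(d,s,c,104),wray(d,s,c,97))
o=M['org'];o[:, :190]=0;o[:,300:]=0;o[:125]=0;o[175:]=0
o=cv2.morphologyEx(o.astype(np.uint8),cv2.MORPH_OPEN,np.ones((3,3)))
P=wray(d,s,np.argwhere(o)[:,::-1],62)[:,:2].astype(np.float32);print('org',cv2.minAreaRect(P))
g=np.array([(299,173),(470,178),(464,293),(299,290)])*.64
print('corners',wray(d,s,g,55).round(1)[:,:2].tolist())
y=M['yel'];print('yel',[(a,wray(d,s,c,120).round(0)) for a,c in blob(d,y)])
z=d['z_map'];print(z[int(c[1]),int(c[0])])
b=M['blue'];b[:,64:]=0;h=cv2.convexHull(np.argwhere(b)[:,::-1].astype(np.int32));
Q=wray(d,s,h[:,0],8)[:,:2].astype(np.float32);print('plate',cv2.minEnclosingCircle(Q),cv2.fitEllipse(Q))
# rail long edges via line fits on the block outline: depth-based top points
v,u=np.mgrid[:384,:512];uv=np.stack([u.ravel(),v.ravel()],1).astype(float);K=d['K']
x=(uv[:,0]-K[0,2])/K[0,0];yy=(uv[:,1]-K[1,2])/K[1,1];t=np.hypot(x,yy)+1e-9
rr=np.stack([np.tan(t)*x/t,np.tan(t)*yy/t,np.ones_like(t)],1)*z.ravel()[:,None]
W=R.from_quat(s['q']).as_matrix();A=d['mount'];Pw=(rr@A[:3,:3].T+A[:3,3])@W.T+s['p']
k=(Pw[:,2]>45)&(Pw[:,2]<70)&(np.abs(Pw[:,0]-570)<75)&(np.abs(Pw[:,1]+57)<90)
print('blk',k.sum(),cv2.minAreaRect(Pw[k,:2].astype(np.float32)))
k=(Pw[:,2]>101)&(Pw[:,2]<110)&(np.abs(Pw[:,0]-570)<25)&(np.abs(Pw[:,1]+57)<25);print('headtop',k.sum(),Pw[k].mean(0))
E
```

```text
head (243.62896728515625, 154.9325408935547) 15.54711627960205 [[573.08018191 -57.3178716  104.        ]] [[572.22909332 -57.07221855  97.        ]]
org ((573.0089721679688, -57.62873077392578), (88.8067855834961, 28.779260635375977), 84.35557556152344)
corners [[619.7, -3.5], [607.5, -119.6], [527.1, -111.6], [537.8, 5.1]]
yel [(np.int32(345), array([[ 520., -285.,  120.]])), (np.int32(147), array([[ 327., -365.,  120.]]))]
268.31824
plate ((340.37884521484375, 328.01611328125), 193.63319396972656) ((365.538818359375, 327.24029541015625), (145.1456298828125, 361.5568542480469), 74.58784484863281)
blk 7372 ((572.9150390625, -56.84410858154297), (120.724365234375, 84.9249267578125), 83.77084350585938)
headtop 753 [572.92510305 -57.37468813 103.53296067]
```

Call:
{"op": "servo_tool", "data": {
  "plan": [
    [-0.038,-0.147,0,0,0,0,0],
    [-0.038,-0.147,0,0,0,0,0],
    [-0.038,-0.147,0,0,0,0,0],
    [-0.038,-0.147,0,0,0,0,0],
    [-0.038,-0.147,0,0,0,0,0],
    [0,0,-0.1,0,0,0,0],
    [0,0,-0.1,0,0,0,0],
    [0,0,-0.1,0,0,0,0],
    [0,0,-0.1,0,0,0,0],
    [0,0,0,0,0,0,0],
    [0.05,-0.0035,0,0,0,0,0],
    [0.05,-0.0035,0,0,0,0,0],
    [0.05,-0.0035,0,0,0,0,0],
    [0.05,-0.0035,0,0,0,0,0],
    [0,0,0,0,0,0,0]
  ]
}}

```text
clock: 4.28
position: [543.8, -286.9, 111.1]
ee_rot: [0.999, -0.035, 0.001, 0.0]
contact_force: [-0.2, 0.5, -0.7]
gripper_width: -0.1
grasp_force: 0.0
```

Call:
{"op": "servo_tool", "data": {
  "plan": [
    [0.017,-0.001,0,0,0,0,0],
    [0.01,-0.001,0,0,0,0,0],
    [0,0,0,0,0,0,0]
  ]
}}

```text
clock: 4.65
position: [549.9, -287.3, 111.1]
ee_rot: [0.999, -0.035, -0.0, -0.0]
contact_force: [-0.8, -0.1, -0.9]
gripper_width: 0.3
grasp_force: 0.4
```

Run:
```python
from m import *
d=grab('side')
print([(a,c.round(1),ray(d,c,120).round(1)) for a,c in blob(d,masks(d)['yel'],amin=4)])
cv2.imwrite('pics/s2.png',cv2.resize(d['image'][100:260,200:400][...,::-1],(750,600)))
```

```text
[(np.int32(32), array([336.5, 128.5]), array([ 393.5, -552.7,  120. ])), (np.int32(37), array([293.3, 138. ]), array([ 530.9, -448.7,  120. ])), (np.int32(43), array([269.1, 160.6]), array([ 576.9, -290.7,  120. ])), (np.int32(26), array([347.9, 158.7]), array([ 332.9, -365.8,  120. ]))]
```

Call:
{"op": "servo_tool", "data": {
  "plan": [
    [0.01,-0.001,0,0,0,0,0],
    [0.01,-0.001,0,0,0,0,0],
    [0,0,0,0,0,0,0]
  ]
}}

```text
clock: 5.08
position: [553.5, -287.7, 111.1]
ee_rot: [0.999, -0.036, -0.003, -0.001]
contact_force: [-6.3, 0.4, 2.7]
gripper_width: 0.2
grasp_force: 3.3
```

Call:
{"op": "servo_tool", "data": {
  "plan": [
    [0.01,-0.001,0,0,0,0,0],
    [0,0,0,0,0,0,0]
  ]
}}

```text
clock: 5.32
position: [553.7, -287.7, 111.1]
ee_rot: [0.999, -0.036, -0.006, -0.001]
contact_force: [-11.7, 2.0, 6.5]
gripper_width: -0.1
grasp_force: 6.2
```

Call:
{"op": "servo_tool", "data": {
  "plan": [
    [-0.05,0.003,0,0,0,0,0],
    [-0.05,0.003,0,0,0,0,0],
    [-0.05,0.003,0,0,0,0,0],
    [0,0,0.1,0,0,0,0],
    [0,0,0.1,0,0,0,0],
    [0,0,0.1,0,0,0,0],
    [0.04,0.153,0,0,0,-0.004,1],
    [0.04,0.153,0,0,0,-0.004,1],
    [0.04,0.153,0,0,0,-0.004,1],
    [0.04,0.153,0,0,0,-0.004,1],
    [0.04,0.153,0,0,0,0,1],
    [0,0,0,0,0,0,1],
    [0,0,0,0,0,0,1]
  ]
}}

```text
clock: 6.95
position: [573.8, -56.0, 201.4]
ee_rot: [0.999, -0.051, 0.0, -0.0]
contact_force: [-0.2, -0.4, 0.7]
gripper_width: 85.4
grasp_force: 0.0
```

Run:
```python
from m import *
s=arm.read_state();print(s['position'],R.from_quat(s['ee_rot']).as_matrix().round(4).tolist(),s['gripper_width'])
d=grab('side')
print([(a,c.round(1),ray(d,c,120).round(1)) for a,c in blob(d,masks(d)['yel'],amin=4)])
```

```text
[573.76588159 -56.04593779 201.35321588] [[0.9948, -0.1021, 0.0002], [-0.1021, -0.9948, 0.0], [0.0002, -0.0, -1.0]] 85.3645630424312
[(np.int32(24), array([337. , 128.3]), array([ 391.9, -554.7,  120. ])), (np.int32(34), array([293.3, 138. ]), array([ 531.1, -448.5,  120. ])), (np.int32(28), array([347.7, 159. ]), array([ 333.3, -364.1,  120. ])), (np.int32(38), array([268.1, 160.9]), array([ 579.5, -288. ,  120. ]))]
```

Call:
{"op": "servo_tool", "data": {
  "plan": [
    [-0.002,-0.005,-0.1,0,0,0,1],
    [0,0,-0.1,0,0,0,1],
    [0,0,-0.1,0,0,0,1],
    [0,0,-0.1,0,0,0,1],
    [0,0,-0.017,0,0,0,1],
    [0,0,0,0,0,0,1],
    [0,0,0,0,0,0,0],
    [0,0,0,0,0,0,0],
    [0,0,0,0,0,0,0],
    [0,0,0,0,0,0,0],
    [0,0,0,0,0,0,0],
    [0,0,0,0,0,0,0]
  ]
}}

```text
clock: 8.5
position: [574.2, -57.5, 77.0]
ee_rot: [0.999, -0.051, 0.001, 0.0]
contact_force: [0.0, 0.7, 5.3]
gripper_width: 26.2
grasp_force: 58.9
```

Run:
```python
from m import *
s=arm.read_state();print(s['position'],s['ee_rot'],s['contact_force'],s['wrist_torque'],s['gripper_width'],s['grasp_force'])
d=grab('wrist');np.savez('pics/ws.npz',p=s['position'],q=s['ee_rot'])
cv2.imwrite('pics/w2.png',cv2.resize(d['image'][60:260,110:380][...,::-1],(800,592)))
```

```text
[574.20362946 -57.49561881  77.03312856] [ 9.98691404e-01 -5.11348620e-02  8.39479834e-04  6.56182886e-06] [0.0264702  0.68332714 5.25371197] [ 0.04687568  0.13618062 -0.03269751] 26.15524642686914 58.858795166015625
```

View pics/w2.png

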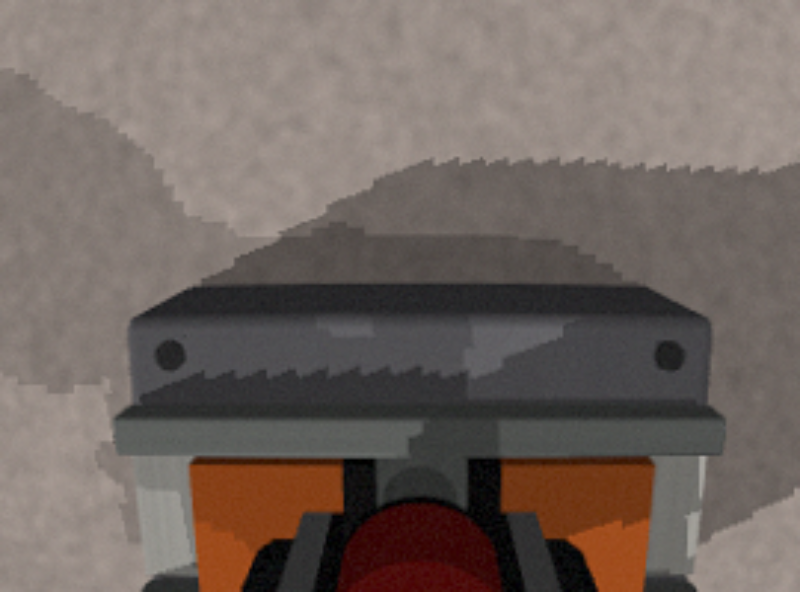

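The bob is gripped at its head (420,560 in the crop), and the tips are clear above the jaws. Next I lean it towards +y.

Call:
{"op": "servo_tool", "data": {
  "plan": [
    [0,0,0.003,0,0,0,0],
    [0.0009,0.0087,0,-0.02,0.002,0,0],
    [0.0009,0.0087,0,-0.02,0.002,0,0],
    [0.0009,0.0087,0,-0.02,0.002,0,0],
    [0.0009,0.0087,0.001,-0.02,0.002,0,0],
    [0.0009,0.0087,0.001,-0.02,0.002,0,0],
    [0,0,0,0,0,0,0],
    [0,0,0,0,0,0,0]
  ]
}}

```text
clock: 9.55
position: [574.3, -46.3, 77.6]
ee_rot: [0.993, -0.051, -0.006, 0.102]
contact_force: [2.4, -7.5, 2.0]
gripper_width: 26.1
grasp_force: 59.4
```

```bash
cat > st.py <<'E'
from m import *
s=arm.read_state();W=R.from_quat(s['ee_rot']).as_matrix();by=np.array([.1045,.9945,0]);bx=np.array([.9945,-.1045,0])
a=-W[:,2];print('clk',s['clock'],'lean y',np.arcsin(a@by).round(4),'x',np.arcsin(a@bx).round(4),'off y',((s['position']-[573,-57.4,0])@by).round(2),'x',((s['position']-[573,-57.4,0])@bx).round(2),'z',s['position'][2].round(2),'foot est y',((s['position']-a*65-[573,-57.4,0])@by).round(2))
print('F by,bx,z',(s['contact_force']@by).round(1),(s['contact_force']@bx).round(1),s['contact_force'][2].round(1),'w',s['gripper_width'].round(1),s['grasp_force'].round(1))
d=grab('wrist');np.savez('pics/ws.npz',p=s['position'],q=s['ee_rot'])
q=dict(p=s['position'],q=s['ee_rot'])
o=masks(d)['org'].astype(np.uint8)
pts=np.argwhere(o)[:,::-1];P=wray(d,q,pts,62)-[573,-57.4,0];Y=P@by;X=P@bx
k=(X>5)&(X<15)&(abs(Y)<60)
print('orange L min/max',Y[k&(Y>0)].min(),Y[k&(Y>0)].max(),'R',Y[k&(Y<0)].max(),Y[k&(Y<0)].min())
E
python3 st.py
```

```text
clk 9.55 lean y 0.2042 x 0.0012 off y 11.13 x 0.13 z 77.64 foot est y -2.05Traceback (most recent call last):
  File "st.py", line 4, in <module>
    print('F by,bx,z',(s['contact_force']@by).round(1),(s['contact_force']@bx).round(1),s['contact_force'][2].round(1),'w',s['gripper_width'].round(1),s['grasp_force'].round(1))
                                                                                                                           ^^^^^^^^^^^^^^^^^^^^^^^^
AttributeError: 'float' object has no attribute 'round'
```

```bash
sed -i "s/s\['gripper_width'\].round(1),s\['grasp_force'\].round(1)/s['gripper_width'],s['grasp_force']/" st.py; python3 st.py
```

```text
clk 9.55 lean y 0.2042 x 0.0012 off y 11.13 x 0.13 z 77.64 foot est y -2.05
F by,bx,z -7.2 3.2 2.0 w 26.132369368530792 59.4392466545105
orange L min/max 21.38635936760905 51.00650439702218 R -15.287940466216705 -44.663885197974786
```

Call:
{"op": "servo_tool", "data": {
  "plan": [
    [0.0007,0.006,0,0,0,0,0],
    [0.0003,0.003,0,0,0,0,0],
    [0,0,0,0,0,0,0]
  ]
}}

```text
clock: 9.98
position: [574.5, -44.1, 77.6]
ee_rot: [0.993, -0.051, -0.006, 0.102]
contact_force: [2.5, -8.1, 1.8]
gripper_width: 26.4
grasp_force: 59.4
```

```bash
python3 st.py; python3 -c "
from m import *
d=np.load('pics/wrist.npz')['image'];cv2.imwrite('pics/w3.png',cv2.resize(d[60:260,110:380][...,::-1],(800,592)))"
```

```text
clk 9.975 lean y 0.2046 x 0.0016 off y 13.4 x 0.1 z 77.64 foot est y 0.19
F by,bx,z -7.7 3.3 1.8 w 26.44729080293121 59.361496567726135
orange L min/max 23.644769349279255 53.21662939277749 R -15.286162306080769 -44.63784880127158
```

View pics/w3.png

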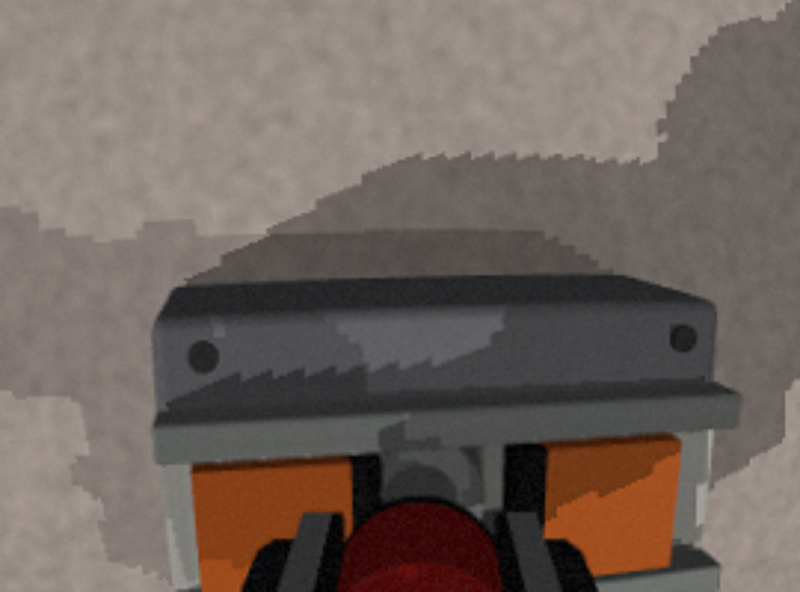

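The left jaw is back about 8.3 mm, and the gripper is clear of the jaws. Now I lean the other way.

Call:
{"op": "servo_tool", "data": {
  "plan": [
    [-0.0009,-0.0088,0,0.02,-0.002,0,0],
    [-0.0009,-0.0088,0,0.02,-0.002,0,0],
    [-0.0009,-0.0088,0,0.02,-0.002,0,0],
    [-0.0009,-0.0088,0,0.02,-0.002,0,0],
    [-0.0009,-0.0088,0,0.02,-0.002,0,0],
    [-0.0009,-0.0088,0,0.02,-0.002,0,0],
    [-0.0009,-0.0088,0,0.02,-0.002,0,0],
    [-0.0009,-0.0088,0,0.02,-0.002,0,0],
    [-0.0009,-0.0088,0,0.02,-0.002,0,0],
    [-0.0009,-0.0088,0,0.02,-0.002,0,0],
    [-0.0009,-0.009,0,0,0,0,0],
    [0,0,0,0,0,0,0]
  ]
}}

```text
clock: 11.52
position: [572.1, -68.7, 77.8]
ee_rot: [0.993, -0.052, 0.005, -0.102]
contact_force: [-0.3, 7.9, 3.5]
gripper_width: 26.4
grasp_force: 59.9
```

```bash
python3 st.py
```

```text
clk 11.525 lean y -0.2047 x 0.0016 off y -11.33 x 0.27 z 77.78 foot est y 1.88
F by,bx,z 7.8 -1.1 3.5 w 26.372382175647328 59.899497628211975
orange L min/max 23.46471113029371 52.9114101694144 R -21.503367608636232 -50.442875558978336
```

Right jaw is at about 6.2 mm; 2 mm more.

Call:
{"op": "servo_tool", "data": {
  "plan": [
    [-0.0007,-0.006,0,0,0,0,0],
    [-0.0003,-0.002,0,0,0,0,0],
    [0,0,0,0,0,0,0],
    [0,0,0,0,0,0,0]
  ]
}}

```text
clock: 12.08
position: [571.9, -70.5, 77.7]
ee_rot: [0.993, -0.051, 0.005, -0.102]
contact_force: [0.6, 8.9, 4.0]
gripper_width: 26.1
grasp_force: 59.9
```

```bash
python3 st.py
```

```text
clk 12.075 lean y -0.205 x 0.0015 off y -13.11 x 0.25 z 77.71 foot est y 0.12
F by,bx,z 9.0 -0.3 4.0 w 26.050461238584354 59.91455018520355
orange L min/max 23.521058517682626 52.668096909040976 R -23.191637444243646 -52.20912327605958
```

Call:
{"op": "servo_tool", "data": {
  "plan": [
    [0.0009,0.0088,0,-0.0204,0.0021,0,0],
    [0.0009,0.0088,0,-0.0204,0.0021,0,0],
    [0.0009,0.0088,0,-0.0204,0.0021,0,0],
    [0.0009,0.0088,0,-0.0204,0.0021,0,0],
    [0.0009,0.0088,0,-0.0204,0.0021,0,0],
    [0,0,0,0,0,0,0],
    [0,0,0,0,0,0,0]
  ]
}}

```text
clock: 13.0
position: [573.1, -59.3, 77.1]
ee_rot: [0.999, -0.052, -0.0, 0.001]
contact_force: [0.3, 4.4, -0.5]
gripper_width: 26.4
grasp_force: 59.6
```

```bash
python3 st.py
python3 - <<'E'
from m import *
d=np.load('pics/wrist.npz')['image'];cv2.imwrite('pics/w4.png',cv2.resize(d[60:260,110:380][...,::-1],(800,592)))
E
```

```text
clk 13.0 lean y 0.002 x 0.0009 off y -1.91 x 0.32 z 77.13 foot est y -2.04
F by,bx,z 4.4 -0.1 -0.5 w 26.36364466879251 59.64571952819824
orange L min/max 23.72915513545784 53.09919763210125 R -22.957948377592988 -52.33880548651149
```

View pics/w4.png

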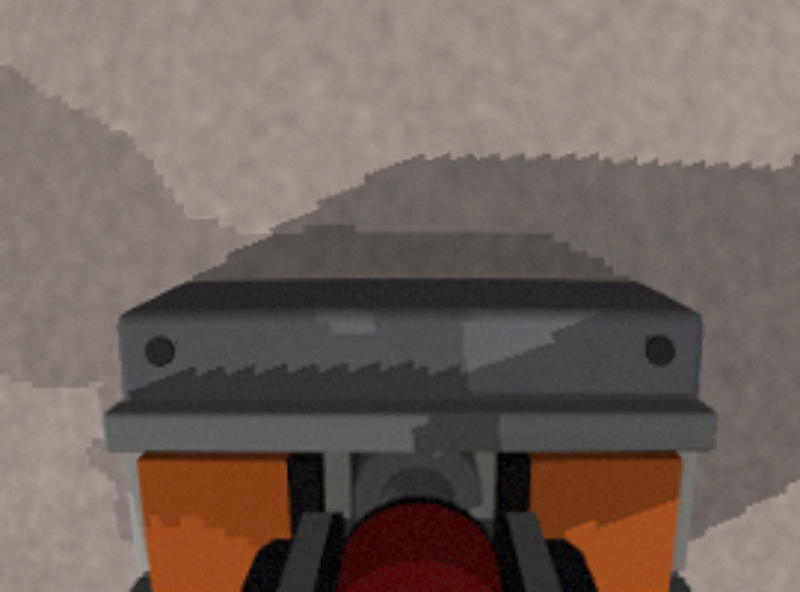

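Both jaws are back about 8 mm. I'll recentre by +2 mm along y, then lift.

Call:
{"op": "servo_tool", "data": {
  "plan": [
    [0.0006,0.0067,0,0,0,0,0],
    [0,0,0.01,0,0,0,0],
    [0,0,0.01,0,0,0,0],
    [0,0,0,0,0,0,0]
  ]
}}

```text
clock: 13.55
position: [573.4, -58.5, 84.0]
ee_rot: [0.999, -0.052, -0.0, 0.002]
contact_force: [-0.1, -0.2, -1.8]
gripper_width: 26.0
grasp_force: 59.6
```

```bash
python3 st.py
```

```text
clk 13.55 lean y 0.0042 x 0.0005 off y -1.08 x 0.47 z 84.0 foot est y -1.36
F by,bx,z -0.2 -0.0 -1.8 w 25.960131323470478 59.586485624313354
orange L min/max 23.71844446171733 52.99342989131504 R -22.99686445075516 -52.53647220626381
```

Call:
{"op": "servo_tool", "data": {
  "plan": [
    [0.0004,0.0043,0,0,0,0,0],
    [0,0,0.01,0,0,0,0],
    [0,0,0.01,0,0,0,0],
    [0,0,0,0,0,0,0]
  ]
}}

```text
clock: 14.1
position: [573.9, -56.7, 90.2]
ee_rot: [0.999, -0.051, 0.0, 0.002]
contact_force: [0.2, -0.5, -2.1]
gripper_width: 26.2
grasp_force: 59.6
```

Call:
{"op": "servo_tool", "data": {
  "plan": [
    [0,0,0.02,0,0,0,0],
    [0,0,0.03,0,0,0,0],
    [0,0,0.05,0,0,0,0],
    [0,0,0.1,0,0,0,0],
    [0,0,0.1,0,0,0,0],
    [0,0,0.05,0,0,0,0],
    [0,0,0,0,0,0,0]
  ]
}}

```text
clock: 14.98
position: [574.0, -56.7, 196.1]
ee_rot: [0.999, -0.051, 0.001, 0.002]
contact_force: [-1.0, 0.7, -2.1]
gripper_width: 26.5
grasp_force: 59.6
```

Run:
```python
from m import *
s=arm.read_state();print(s['position'],s['contact_force'],s['gripper_width'])
d=grab('side');cv2.imwrite('pics/s3.png',cv2.resize(d['image'][150:270,170:330][...,::-1],(800,600)))
```

```text
[574.02332691 -56.68490622 196.07824321] [-1.0132724   0.65524652 -2.12437826] 26.500041907101572
```

View pics/s3.png

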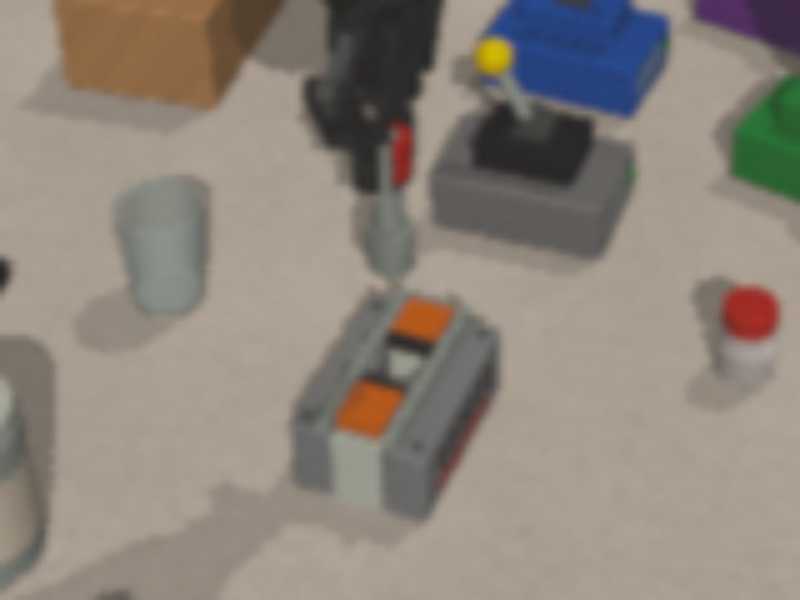

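The bob hangs upright at (390,220) in the crop, the block's jaws are open, and the toggle leans away from the robot. Next: over to the plate.

Call:
{"op": "servo_tool", "data": {
  "plan": [
    [-0.02,0.07,0,0,0,0,0],
    [-0.0425,0.15,0,0,0,0,0],
    [-0.0425,0.15,0,0,0,0,0],
    [-0.0425,0.15,0,0,0,0,0],
    [-0.0425,0.15,0,0,0,0,0],
    [-0.0425,0.15,0,0,0,0,0],
    [-0.0425,0.15,0,0,0,0,0],
    [-0.0425,0.15,0,0,0,0,0],
    [-0.022,0.08,0,0,0,0,0],
    [0,0,0,0,0,0,0],
    [0,0,0,0,0,0,0]
  ]
}}

```text
clock: 16.4
position: [471.2, 302.4, 193.5]
ee_rot: [0.999, -0.052, -0.001, 0.003]
contact_force: [0.1, -0.2, -1.5]
gripper_width: 26.3
grasp_force: 59.7
```

Run:
```python
from m import *
s=arm.read_state();d=grab('wrist');q=dict(p=s['position'],q=s['ee_rot'])
print(s['position'],s['ee_rot'],s['contact_force'],s['gripper_width'])
m=masks(d)['blue'];bl=blob(d,m,amin=100);print(bl)
pts=np.argwhere(m)[:,::-1];P=wray(d,q,pts,8)[:,:2]
k=np.hypot(*(P-[472,303]).T)<75;H=cv2.convexHull(P[k].astype(np.float32))
print(k.sum(),P[k].min(0),P[k].max(0),cv2.minEnclosingCircle(H),cv2.fitEllipse(H))
cv2.imwrite('pics/w5.png',cv2.resize(d['image'][...,::-1],(800,600)))
```

```text
[471.19201043 302.37935463 193.48498305] [ 0.99866696 -0.05150767 -0.00135126  0.00307255] [ 0.06011322 -0.19438274 -1.49332292] 26.279002124791393
[(np.int32(2036), array([250.73133595, 165.70972495]))]
2047 [403.4847464  246.71264954] [529.02600664 356.74464281] ((464.90338134765625, 305.568603515625), 64.95637512207031) ((466.5223083496094, 302.57281494140625), (109.36898803710938, 128.48255920410156), 80.14047241210938)
```

View pics/w5.png

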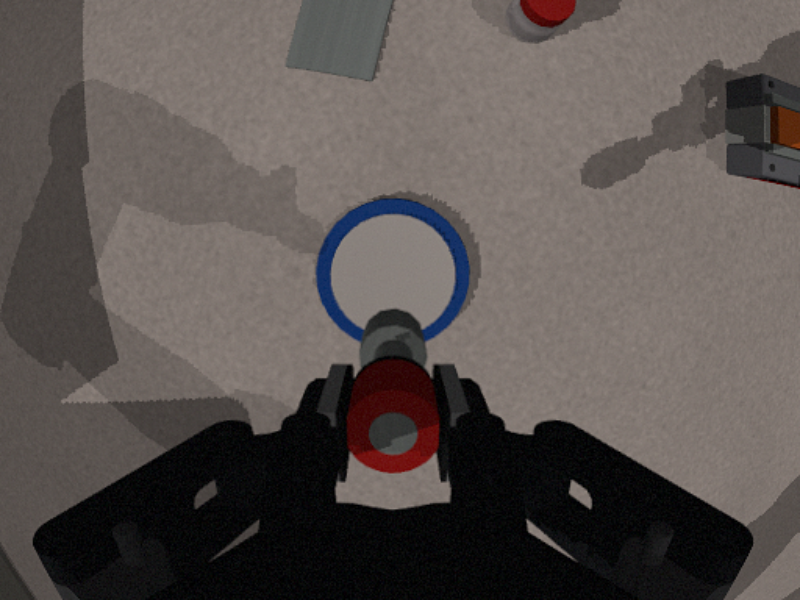

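The plate centre comes out near (473,302), under the bob, which hangs upright in the fingers at (393,350).

Call:
{"op": "servo_tool", "data": {
  "plan": [
    [0.002,0,-0.09,0,0,0,0],
    [0,0,-0.09,0,0,0,0],
    [0,0,-0.09,0,0,0,0],
    [0,0,-0.09,0,0,0,0],
    [0,0,-0.015,0,0,0,0],
    [0,0,-0.007,0,0,0,0],
    [0,0,0,0,0,0,0]
  ]
}}

```text
clock: 17.32
position: [473.0, 303.5, 81.2]
ee_rot: [0.999, -0.051, 0.0, 0.001]
contact_force: [0.3, 0.6, -0.9]
gripper_width: 25.9
grasp_force: 59.7
```

Call:
{"op": "servo_tool", "data": {
  "plan": [
    [0,0,-0.008,0,0,0,0],
    [0,0,-0.006,0,0,0,0],
    [0,0,-0.004,0,0,0,0],
    [0,0,0,0,0,0,0]
  ]
}}

```text
clock: 17.82
position: [472.4, 303.3, 75.1]
ee_rot: [0.999, -0.051, -0.0, 0.002]
contact_force: [-0.9, -0.5, 0.6]
gripper_width: 26.5
grasp_force: 60.2
```

Call:
{"op": "servo_tool", "data": {
  "plan": [
    [0,0,-0.003,0,0,0,0],
    [0,0,0,0,0,0,0],
    [0,0,0,0,0,0,0.5],
    [0,0,0,0,0,0,1],
    [0,0,0,0,0,0,1],
    [0,0,0,0,0,0,1],
    [0,0,0,0,0,0,1]
  ]
}}

```text
clock: 18.7
position: [472.3, 303.2, 73.7]
ee_rot: [0.999, -0.051, -0.0, 0.002]
contact_force: [0.1, 0.3, -1.0]
gripper_width: 85.4
grasp_force: 0.0
```

Call:
{"op": "servo_tool", "data": {
  "plan": [
    [0,0,0.03,0,0,0,1],
    [0,0,0.1,0,0,0,1],
    [0,0,0.1,0,0,0,1],
    [0,0,0.1,0,0,0,1],
    [0,0,0.1,0,0,0,1],
    [0,0,0,0,0,0,1],
    [0,0,0,0,0,0,1],
    [0,0,0,0,0,0,1]
  ]
}}

```text
clock: 19.7
position: [471.8, 302.7, 201.8]
ee_rot: [0.999, -0.051, -0.001, 0.003]
contact_force: [-0.1, 0.9, -1.0]
gripper_width: 85.6
grasp_force: 0.0
```

Run:
```python
from m import *
d=grab('side');w=grab('wrist')
a=d['image'][204:384,150:390];b=w['image'][60:330,80:440]
cv2.imwrite('pics/f.png',np.vstack([cv2.resize(x,(400,300)) for x in(a,b)])[...,::-1])
print([(a,c.round(1),ray(d,c,120).round(1)) for a,c in blob(d,masks(d)['yel'],amin=4)],arm.read_state()['position'])
```

```text
[(np.int32(25), array([336.6, 128.4]), array([ 393.4, -553.5,  120. ])), (np.int32(33), array([293.4, 138.2]), array([ 530.4, -446.9,  120. ])), (np.int32(38), array([268.1, 160.9]), array([ 579.5, -288. ,  120. ]))] [471.9842524  302.87691184 201.88336075]
```

View pics/f.png

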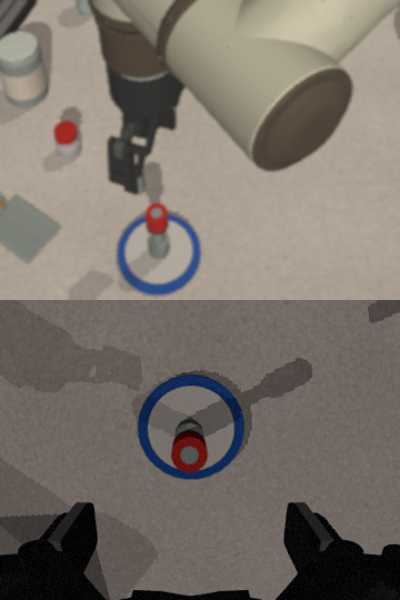

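The bob stands upright on the white top (side crop (157,232), wrist crop (190,450)), and the gripper is clear of it.

```bash
python3 -c "
from bench import arm
print(arm.job_done())"
```

```text
the job is handed in; nothing more can be done
None
```

The job is handed in: I pushed the heater toggle to its off stop, worked both jaws back about 8 mm, and stood the bob upright on the cooling plate's white top, finishing at about 20 s on the clock.

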